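# Lock the pad printer's work shuttle with its pin

## Task

Slide the work shuttle by its yellow block in between the two blue lugs until its brass eye lines up with their holes, then lock it there: take the red-handled pin from its stand, lay it in the V-rail in front of the lugs and push it fully home through lug, brass eye and lug, until its steel collar is flush against the near lug. The brass eye can be set anywhere within 8 mm fore or aft of its middle mark, so find its place by feel: if the pin stops short against it, shift the shuttle a few millimetres and push again. Leave the blue-handled pin, the aluminium bottle and the blue ink jar where they are, and let go of everything at the end.

Things in the scene. Friction and masses are not known exactly. Their poses are not given: they have to be found in the camera images.
- fixture: fixed docking fixture; origin on the table below lock_hole; x = the shuttle's travel towards its stop, y = along the lock holes, from the V-rail to the lugs. Two blue lugs (60 mm in x, 14 mm thick, top at z 104 mm) at y 0 to 14 and 40 to 54 mm, each with an 18 mm through hole at x 0, z 75 mm, mouth chamfered by 3 mm
- rail (a point): aluminium V-rail in front of the near lug, along fixture y; this point lies midway along it on the hole axis, z 75 mm. Rail: fixture y -170 to -95 mm, 31 mm wide, edges 10 mm below the axis. It carries the pin's handle with the pin in line with the holes; the collar must hang in the open 95 mm gap between rail and lug, where it is free to travel
- lock_hole (a point): centre of the near blue lug's hole at its outer face, 75 mm above the table; axes as the fixture's (y points into the hole, the way the pin goes)
- shuttle (a joint): travel of the work shuttle along fixture x (m): 0 = far out, towards the robot; at 0.080 the middle mark of its eye is in line with the lug holes, but the eye itself is set up to 8 mm off that mark, so the right value lies between 0.072 and 0.088; stop at 0.105. It stays where it is left (about 3 N of friction)
- push_face (a point): centre of the rear (fixture -x) face of the shuttle's yellow upright block (20 mm thick in x, 40 mm wide in y, z 46 to 95 mm), at z 75 mm; push it towards fixture +x, or pinch the block. Behind it the shuttle's flat top is free (z 46 mm). The brass eye (44 mm in x, 20 mm thick, top z 97 mm, 18 mm plain hole) stands ahead, its middle mark 80 mm from this face
- eye_mark (a point): middle mark of the brass eye's setting range on the shuttle, 75 mm high; not the hole itself: the eye is clamped up to 8 mm fore or aft (x) of it, the same all through a run. At fixture x 0 the mark is between the lugs (eye at y 17 to 37 mm). The pin's tapered nose draws the shuttle into line only if hole and pin are within about 3 mm
- lock_pin: loose pin, 161 mm long, 0.35 kg, lying level in a low V-stand at one of two places, axis 47 mm above the table; origin on its axis, mid handle; y axis towards the tip. Red handle 34 mm thick, 80 mm long (y -40 to 40; the V is narrower than it), collar 46 mm across (y 40 to 45), shank 16 mm thick (y 45 to 121), its last 6 mm tapering to 10 mm
- pin_tip (a point): tip of the lock pin, on its axis
- pin_collar (a point): centre of the front face of the lock pin's collar (76 mm behind the tip)
- pin_end (a point): centre of the rear end face of the red handle (161 mm behind the tip)
- thick_pin: similar loose pin with a blue handle and a 22 mm shank, too thick for the holes, in the other stand; same frame as lock_pin; leave it alone
- solvent: bystander: loose aluminium bottle, 60 mm in diameter, 150 mm tall, origin under its centre
- ink_jar: bystander: loose blue jar, 68 mm in diameter, 75 mm tall, origin under its centre
Mind the look-alikes: they are no part of the job. Leave any orange look-alike of the lock_pin alone.

How it is judged (in metres and radians):
At the end, for the whole second after the job is handed in: shuttle between the lugs (joint 0.067 to 0.093), lock pin through both lugs and the eye (tip within 5 mm of the hole axis, pin within 4 degrees), collar against the near lug (gap under 4 mm), at rest; thick pin, bottle and jar within 30 mm of their starts (value of joint shuttle between 0.067 and 0.093 m and y of pin_collar in the frame of lock_hole between -0.004 and 0.003 m and x of pin_tip in the frame of lock_hole between -0.005 and 0.005 m and z of pin_tip in the frame of lock_hole between -0.005 and 0.005 m and angle between the y axis of lock_pin and the y axis of fixture, either way round below 0.07 rad and linear speed of lock_pin below 0.02 m/s); the robot touches nothing.
It fails at once if the thick pin, the bottle or the ink jar is displaced by more than 30 mm (distance of any of thick_pin, solvent, ink_jar from where it was at the start of the episode above 0.03 m).
It also fails if it takes over 72 s, if anything falls off the work surface, if the arm or the gripper's body presses on something with over 40 N, if the wrist force passes 120 N, or if a joint passes its speed limit or range.

## Robot

A 6-joint arm with a two-finger parallel gripper is mounted at the origin on the work surface. World frame = base frame: x ahead of the robot, y to its left, z up, the work surface at z = 0. Lengths are in mm, angles in rad, forces in N, time in s.
With the tool pointing down it reaches from about 350 to 975 mm from the base axis. Payload 7.1 kg.
Tool frame: the origin (TCP) lies midway between the tips of the shut fingers; the grasp point (between the pads) lies 19 mm behind it; z points along the fingers, y is the line along which they close (so a half turn about z gives the same grasp; the last joint's range is limited). The gripper opens to 88 mm and grips with 3 to 60 N. Pads are 20 mm wide; open, the fingers measure 115 mm over their backs; the gripper's body (75 mm by 178 mm) begins 61 mm behind the grasp point.
Start: joints at [-1.22, 0.423, 1.63, -0, 1.089, -0.019], TCP at [225.909, -582.726, 194.175] pointing down, gripper open.
Joint ranges: [-3, 3], [-0.9, 2.11], [0.09, 2.58], [-1.31, 4.45], [0.11, 2.69], [-2.54, 2.54]. Speed limits (rad/s): [2.39, 2.39, 3.01, 3.14, 3.14, 3.14].

## Interface

Orientations are given as a rotation vector (axis times angle).
In Python, from workcell import get_obs, get_image, camera_params, close_job gives the robot as it stands.
- The arm moves only by the shell command python3 -m creep 'ROWS' [OPENING]. ROWS is a JSON object of lists of equal length, an entry for each row: "delta_pos": the shift along the tool's x, y, z in m, a list of three; "twist": the turn, a rotation vector about the tool's x, y, z in degrees, a list of three. A call has 1 to 20 rows; each row shifts and turns the commanded pose from where the row before left it, along the tool's axes as they then stand; what a row does not reach is not made up. A row lasts 1/12 s, in which the tool goes at most 41.7 mm and 7.16 degrees, less where a joint would pass 70% of its speed; a pose out of reach is approached as far as the arm can. A call with a gripper value outside its range is refused whole. OPENING is the opening, from 0 (shut) to 1 (fully open), set as the call begins (- or left out, the last holds). The fingers move at their own pace and stop on an object; the grip force is fixed at half the most. Time passes only in rows, so rows that do not move let the fingers close. It gives the time, the measured TCP pose, the force, the opening and the grip force at its end, in the units of the state.
- get_obs(): the state, without advancing time (a new reading comes with each control period).
- get_image(name): name is "side" or "top" or "wrist"; returns (picture, depth): 400x640x3 uint8, red, green, blue; 400x640 float32, mm along the optical axis (not along the pixel's ray), 0 where there is no reading.
- camera_params(name): a dict with "camera_matrix" (3x3 intrinsics, pixels), "k1" (the pictures are not rectified: a ray, as slopes to the right and down, at radius r is drawn at 1 + k1 r^2 times it, then the intrinsics apply), "extrinsics" (4x4, takes a point from camera to world coordinates). Camera axes: x right, y down, z forward; pixel columns grow to the right and rows downward; lengths in mm; the calibration is good to about 2 mm. A picture is of the moment at which its call begins: read the wrist's pose just before it. camera_params takes no time and is no camera call; for the wrist camera it gives the pose at the moment of the call.
- close_job(): hands the job in; it is judged then, once.
The state is a dict: "t": time; "qpos": joint angles; "qvel": joint speeds; "joint_torque": joint torques, N m; "ee_pos": TCP position; "orientation": TCP orientation; "ft_force": force on the tool from outside, world axes, zero at the start; "moment": the same for the moment, N m; "width": finger opening in mm; "grasp_force": force on a finger pad.
Only numpy, scipy, OpenCV 4.12 (cv2) and the standard library are available. Lean on these libraries where they do the work, as an engineer would, in place of code of your own. Each camera call takes 0.05 s, during which the arm holds its last target. There are 200 camera calls.

## Working session

There is one attempt and no reset: what is moved stays moved. The work goes in short steps, Python scripts to look and compute and a shell command to move; the robot and the scene stay as the last step left them, time stands still between calls to the robot, and variables do not carry over. Pictures are saved under pics/ and viewed, at most 10 in all, crops included, and the job is handed in when it is done.

```bash
mkdir -p pics; ls; python3 - <<'E'
from workcell import *
import cv2,numpy as np
o=get_obs();print({k:np.round(v,3) for k,v in o.items()})
for n in("top","side"):
    p,d=get_image(n);cv2.imwrite(f"pics/{n}0.png",p[:,:,::-1]);np.savez(f"{n}0.npz",p=p,d=d)
    c=camera_params(n);print(n,c)
E
```

```text
pics
{'t': np.float64(0.0), 'qpos': array([-1.22 ,  0.424,  1.631, -0.   ,  1.089, -0.019]), 'qvel': array([ 0.   , -0.001, -0.   ,  0.001, -0.   ,  0.   ]), 'joint_torque': array([ 1.0000e-03, -5.4464e+01, -2.7367e+01,  6.4000e-02,  2.3000e-02,
       -0.0000e+00]), 'ee_pos': array([ 225.683, -582.158,  193.392]), 'orientation': array([-3.087, -0.577,  0.   ]), 'ft_force': array([0.562, 1.094, 0.437]), 'moment': array([-0.02 , -0.029,  0.107]), 'grasp_force': np.float64(0.0), 'width': np.float64(87.766)}
top {'camera_matrix': array([[518.47936912,   0.        , 314.87466247],
       [  0.        , 518.47936912, 205.18232458],
       [  0.        ,   0.        ,   1.        ]]), 'k1': -0.06509256707161765, 'extrinsics': array([[ 2.59517276e-02, -9.81334871e-01,  1.90547575e-01,
         1.66593456e+02],
       [-9.99661638e-01, -2.58125260e-02,  3.21292317e-03,
        -4.87899081e+01],
       [ 1.76556068e-03, -1.90566482e-01, -9.81672704e-01,
         1.71842003e+03],
       [ 0.00000000e+00,  0.00000000e+00,  0.00000000e+00,
         1.00000000e+00]])}
side {'camera_matrix': array([[431.45294476,   0.        , 327.32773636],
       [  0.        , 431.45294476, 205.19238405],
       [  0.        ,   0.        ,   1.        ]]), 'k1': -0.07048120327579947, 'extrinsics': array([[-7.63759302e-01, -3.95325505e-01,  5.10283719e-01,
        -2.96728451e+02],
       [-6.45169511e-01,  4.42173266e-01, -6.23088360e-01,
         8.67739797e+02],
       [ 2.06889019e-02, -8.05109029e-01, -5.92765908e-01,
         9.80975491e+02],
       [ 0.00000000e+00,  0.00000000e+00,  0.00000000e+00,
         1.00000000e+00]])}
```

View pics/top0.png

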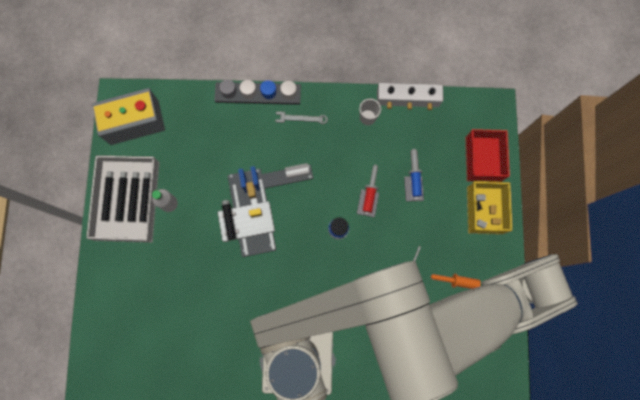

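View pics/side0.png

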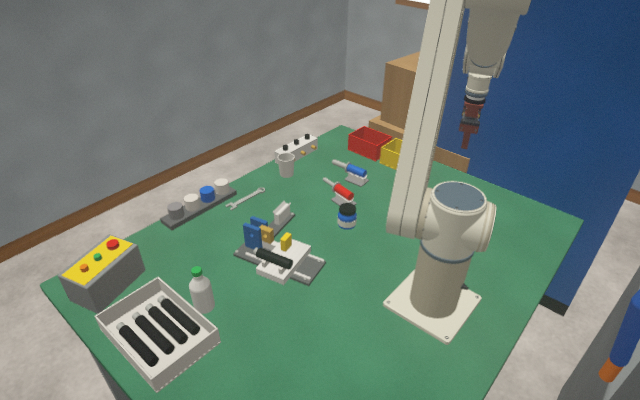

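The top view shows the red-handled pin at about (370,195), with its grey shank pointing up to (374,167), and the blue-handled pin at (416,180). The orange look-alike lies on the table at (455,281). The lugs are at (248,180), the yellow block at (256,212), the rail at (297,172), the jar at (339,228) and the bottle at (164,199). The red pin in the V-stand fits the description; the orange one isn't in a stand, and the blue one is the thick pin.

```bash
cat > h.py <<'E'
import numpy as np,cv2
from workcell import *
def ray(c,px):
    px=np.array(px,float).reshape(-1,1,2)
    s=cv2.undistortPoints(px,c["camera_matrix"],np.array([c["k1"],0,0,0.]))[:,0]
    E=c["extrinsics"];return E[:3,3],np.c_[s,np.ones(len(s))]@E[:3,:3].T
def onz(c,px,z):
    o,d=ray(c,px);return o+d*((z-o[2])/d[:,2])[:,None]
def proj(c,P):
    E=np.linalg.inv(c["extrinsics"]);P=np.array(P,float).reshape(-1,3)@E[:3,:3].T+E[:3,3]
    return cv2.projectPoints(P,np.zeros(3),np.zeros(3),c["camera_matrix"],np.array([c["k1"],0,0,0.]))[0][:,0]
def blobs(p,lo,hi,amin=20):
    m=cv2.inRange(cv2.cvtColor(p,cv2.COLOR_RGB2HSV),lo,hi)
    return [(c,cv2.contourArea(c)) for c in cv2.findContours(m,cv2.RETR_EXTERNAL,cv2.CHAIN_APPROX_NONE)[0] if cv2.contourArea(c)>amin]
E
python3 - <<'E'
from h import *
z=np.load("top0.npz");p=z["p"];c=camera_params("top")
crop=p[120:260,200:440];cv2.imwrite("pics/crop.png",cv2.resize(crop,None,fx=3.3,fy=3.3,interpolation=cv2.INTER_CUBIC)[:,:,::-1])
hs=dict(red=((0,150,80),(6,255,255),47),blue=((105,120,50),(125,255,255),60),yel=((22,140,120),(32,255,255),95))
for n,(lo,hi,h) in hs.items():
    for b,a in blobs(p,lo,hi,12):
        r=cv2.minAreaRect(b);print(n,a,np.round(r[0]),np.round(r[1]),round(r[2]),np.round(onz(c,r[0],h)[0]))
for n,px,h in(("rail ends",[(288,172),(309,168)],65),("pin tip",[(374,167)],47),("lugtops",[(242,170),(254,170)],104)):
    print(n,np.round(onz(c,px,h)))
E
```

```text
red 159.0 [369. 199.] [ 8. 23.] 11 [ 516. -221.   47.]
red 1915.5 [487. 155.] [50. 42.] 90 [ 679. -620.   47.]
red 47.5 [140. 105.] [8. 8.] 90 [827. 568.  47.]
blue 17.5 [334. 232.] [16.  6.] 40 [ 401. -109.   60.]
blue 15701.0 [584. 292.] [214. 110.] 90 [ 226. -917.   60.]
blue 175.5 [416. 184.] [23.  9.] 90 [ 570. -373.   60.]
blue 63.5 [243. 179.] [20.  5.] 80 [569. 197.  60.]
blue 59.5 [255. 177.] [22.  5.] 79 [576. 157.  60.]
blue 203.0 [268.  90.] [17. 15.] 90 [887. 129.  60.]
yel 41.5 [255. 212.] [ 5. 10.] 79 [454. 146.  95.]
yel 1730.0 [492. 206.] [48. 38.] 90 [ 494. -613.   95.]
yel 1296.5 [123. 111.] [24. 58.] 75 [786. 606.  95.]
rail ends [[596.  48.  65.]
 [612. -21.  65.]]
pin tip [[ 626. -237.   47.]]
lugtops [[589. 194. 104.]
 [590. 155. 104.]]
```

View pics/crop.png

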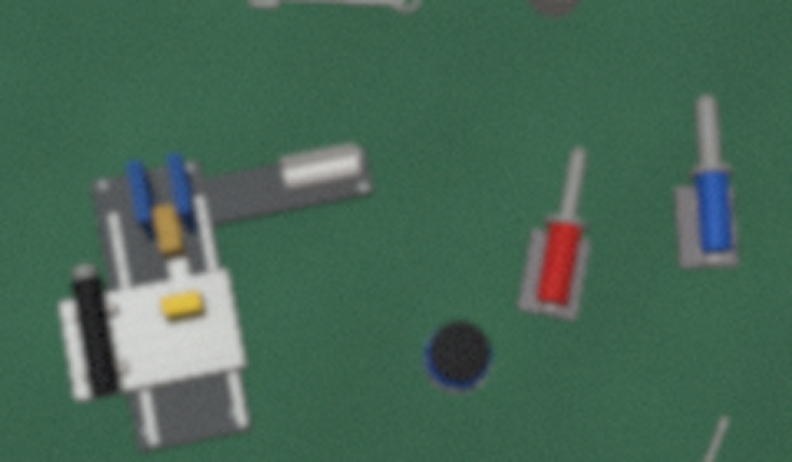

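The enlarged crop confirms the red-handled pin, with handle centre at full-picture (369,199) and a thin shank pointing up. Next I'll move to a wrist view of the fixture.

```bash
cat > go.py <<'E'
# usage: go.py x y z yaw_deg(tool x)  -> total delta in the tool axes as they stand (m) and twist about tool z (deg)
import sys
from h import *
from scipy.spatial.transform import Rotation as R
o=get_obs();x,y,z,w=map(float,sys.argv[1:5])
r=R.from_rotvec(o["orientation"]).as_matrix();yaw=np.degrees(np.arctan2(r[1,0],r[0,0]))
d=r.T@(np.array([x,y,z])-o["ee_pos"])/1000
c,s=np.cos(np.radians(w)),np.sin(np.radians(w));T=np.array([[c,s,0],[s,-c,0],[0,0,-1.]])
print("delta tool",d.round(4),"delta in target axes",(T.T@(np.array([x,y,z])-o["ee_pos"])/1000).round(4),"yaw",yaw.round(1),"rotvec twist",np.degrees(R.from_matrix(r.T@T).as_rotvec()).round(2),"t",o["t"],"F",o["ft_force"].round(1))
E
python3 go.py 470 110 400 102; python3 - <<'E'
from h import *
c=camera_params("wrist");o=get_obs()
from scipy.spatial.transform import Rotation as R
r=R.from_rotvec(o["orientation"]).as_matrix();E=c["extrinsics"]
print(c["camera_matrix"],(r.T@(E[:3,3]-o["ee_pos"])).round(1),(r.T@E[:3,:3]).round(2))
E
```

```text
delta tool [ 0.4779 -0.5574 -0.2057] delta in target axes [ 0.6263  0.3828 -0.2065] yaw 21.2 rotvec twist [-6.000e-02 -6.000e-02 -8.081e+01] t 0.1 F [-1.1 -0.9 -0.1]
[[319.29737961   0.         319.80289584]
 [  0.         319.29737961 204.3005214 ]
 [  0.           0.           1.        ]] [  84.6    0.2 -191.4] [[ 0.   -0.95 -0.3 ]
 [ 1.   -0.    0.  ]
 [-0.   -0.3   0.95]]
```

```bash
python3 go.py 530 -225 230 -8;python3 go.py 530 -225 230 21.2
```

```text
delta tool [ 0.4128 -0.2232 -0.0362] delta in target axes [ 0.2516 -0.3961 -0.0365] yaw 21.2 rotvec twist [-8.000e-02  2.000e-02  2.919e+01] t 0.1 F [-1.1 -0.9 -0.1]
delta tool [ 0.4128 -0.2232 -0.0362] delta in target axes [ 0.4128 -0.223  -0.0365] yaw 21.2 rotvec twist [-0.08 -0.   -0.01] t 0.1 F [-1.1 -0.9 -0.1]
```

```bash
python3 -m creep '{"delta_pos":[[0.0275,-0.0149,-0.0024],[0.0275,-0.0149,-0.0024],[0.0275,-0.0149,-0.0024],[0.0275,-0.0149,-0.0024],[0.0275,-0.0149,-0.0024],[0.0275,-0.0149,-0.0024],[0.0275,-0.0149,-0.0024],[0.0275,-0.0149,-0.0024],[0.0275,-0.0149,-0.0024],[0.0275,-0.0149,-0.0024],[0.0275,-0.0149,-0.0024],[0.0275,-0.0149,-0.0024],[0.0275,-0.0149,-0.0024],[0.0275,-0.0149,-0.0024],[0.0275,-0.0149,-0.0024],[0,0,0],[0,0,0],[0,0,0],[0,0,0],[0,0,0]],"twist":[[0,0,0],[0,0,0],[0,0,0],[0,0,0],[0,0,0],[0,0,0],[0,0,0],[0,0,0],[0,0,0],[0,0,0],[0,0,0],[0,0,0],[0,0,0],[0,0,0],[0,0,5.84],[0,0,5.84],[0,0,5.84],[0,0,5.84],[0,0,5.84],[0,0,0]]}' 1
python3 - <<'E'
from h import *
c=camera_params("wrist");p,d=get_image("wrist");cv2.imwrite("pics/w1.png",p[:,:,::-1]);np.savez("w1.npz",p=p,d=d,E=c["extrinsics"])
for b,a in blobs(p,(0,150,60),(6,255,255),300)+blobs(p,(172,150,60),(179,255,255),300):
    r=cv2.minAreaRect(b);bx=cv2.boxPoints(r);print(a,r,onz(c,r[0],52).round(1),onz(c,bx,47).round(1).tolist())
E
python3 go.py 540 100 220 102
```

```text
t: 1.77
ee_pos: [529.5, -224.9, 229.8]
orientation: [-3.133, 0.225, 0.001]
ft_force: [-0.5, -0.5, 0.1]
width: 87.8
grasp_force: 0.0
1590.0 ((317.9326171875, 191.13763427734375), (27.050920486450195, 63.97052001953125), 1.0609116554260254) [[ 513.8 -220.6   52. ]] [[474.2, -196.9, 47.0], [553.4, -211.0, 47.0], [548.3, -242.4, 47.0], [468.7, -230.4, 47.0]]
3240.0 ((613.0, 35.5), (71.0, 52.0), 90.0) [[ 634.3 -544.7   52. ]] [[671.6, -518.7, 47.0], [663.6, -569.8, 47.0], [595.2, -580.8, 47.0], [603.5, -526.4, 47.0]]
delta tool [-0.0343 -0.3234  0.0099] delta in target axes [0.3158 0.0778 0.0098] yaw -7.9 rotvec twist [-4.000e-02  1.000e-02 -1.099e+02] t 1.8167 F [-0.6 -0.9  0.1]
```

View pics/w1.png

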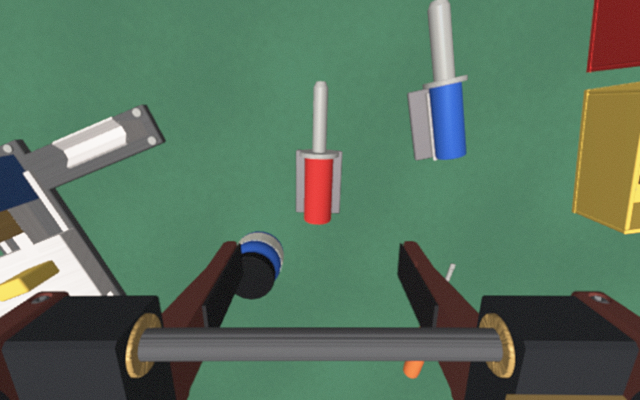

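The red pin lies centred at (318,190), with its tip at (320,83) and yaw of about -9°. The jar is at (255,265), the blue pin at (445,110) and the fixture is on the left.

```bash
python3 -m creep '{"delta_pos":[[-0.0034,-0.0323,0.001],[-0.0034,-0.0323,0.001],[-0.0034,-0.0323,0.001],[-0.0034,-0.0323,0.001],[-0.0034,-0.0323,0.001],[-0.0034,-0.0323,0.001],[-0.0034,-0.0323,0.001],[-0.0034,-0.0323,0.001],[-0.0034,-0.0323,0.001],[-0.0034,-0.0323,0.001],[0,0,0],[0,0,0],[0,0,0],[0,0,0],[0,0,0],[0,0,0]],"twist":[[0,0,0],[0,0,0],[0,0,0],[0,0,0],[0,0,0],[0,0,0],[0,0,0],[0,0,0],[0,0,0],[0,0,-6.9],[0,0,-6.9],[0,0,-6.9],[0,0,-6.9],[0,0,-6.9],[0,0,-6.9],[0,0,-6.9]]}' && python3 -m creep '{"delta_pos":[[0,0,0],[0,0,0],[0,0,0],[0,0,0],[0,0,0],[0,0,0],[0,0,0],[0,0,0],[0,0,0],[0,0,0],[0,0,0]],"twist":[[0,0,-6.9],[0,0,-6.9],[0,0,-6.9],[0,0,-6.9],[0,0,-6.9],[0,0,-6.9],[0,0,-6.9],[0,0,-6.9],[0,0,-6.4],[0,0,0],[0,0,0]]}'
python3 - <<'E'
from h import *
z=np.load("w1.npz");c1=camera_params("wrist");c1["extrinsics"]=z["E"];print("tip",onz(c1,[(320.5,82)],47))
c=camera_params("wrist");p,d=get_image("wrist");cv2.imwrite("pics/w2.png",p[:,:,::-1]);np.savez("w2.npz",p=p,d=d,E=c["extrinsics"])
E
python3 go.py 540 100 220 102
```

```text
t: 3.15
ee_pos: [540.9, 99.3, 220.0]
orientation: [-2.944, -1.096, 0.001]
ft_force: [0.6, -0.6, 1.0]
width: 87.7
grasp_force: 0.0
t: 4.07
ee_pos: [541.0, 99.2, 220.1]
orientation: [-1.981, -2.438, 0.0]
ft_force: [-0.3, 0.0, -0.5]
width: 87.8
grasp_force: 0.0
tip [[ 634.43039365 -240.99294871   47.        ]]
delta tool [ 0.0009 -0.0009  0.0001] delta in target axes [ 0.0009 -0.0009  0.0001] yaw 101.8 rotvec twist [-0.01 -0.   -0.23] t 4.1167 F [ 0.7 -0.4 -0.2]
```

View pics/w2.png

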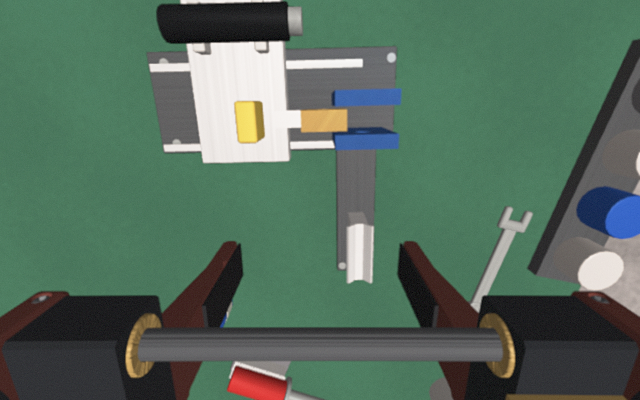

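The wrist view shows everything clearly: lugs at (367,97) and (367,140), brass eye at (324,120), yellow block at (249,121) and rail at (358,247).

```bash
cat > fx.py <<'E'
from h import *
def meas(p,d,c,show=True):
    hsv=cv2.cvtColor(p,cv2.COLOR_RGB2HSV);v,u=np.mgrid[:400,:640];px=np.c_[u.ravel(),v.ravel()]
    o,r=ray(c,px);P=(o+r*d.reshape(-1,1)).reshape(400,640,3)
    H,S,V=[hsv[...,i].astype(int) for i in range(3)]
    reg=(np.abs(P[...,0]-530)<150)&(np.abs(P[...,1]-110)<160)
    M=dict(lug=((H>100)&(H<125)&(S>120),104),eye=((H>10)&(H<22)&(S>90),97),blk=((H>22)&(H<33)&(S>120),95))
    out={}
    for n,(m,z) in M.items():
        m=(m&reg&(np.abs(P[...,2]-z)<6)).astype(np.uint8)
        for k in cv2.findContours(m,cv2.RETR_EXTERNAL,cv2.CHAIN_APPROX_NONE)[0]:
            if cv2.contourArea(k)<80: continue
            m1=cv2.drawContours(np.zeros_like(m),[k],-1,1,-1)>0
            q=onz(c,px[m1.ravel()],z)
            rc=cv2.minAreaRect(q[:,:2].astype(np.float32));b=cv2.boxPoints(rc);e=[b[1]-b[0],b[2]-b[1]];L=max(e,key=lambda t:np.hypot(*t))
            out.setdefault(n,[]).append((np.array(rc[0]),np.array(rc[1]),np.degrees(np.arctan2(L[1],L[0]))%180,P[m1][:,2].mean()))
    return out,P
if __name__=="__main__":
    z=np.load("w2.npz");c=camera_params("wrist");c["extrinsics"]=z["E"]
    out,P=meas(z["p"],z["d"],c)
    for n in out:
        for t in out[n]: print(n,[np.round(x,1) for x in t])
    for row in(225,240,255,270,278): print(row,[(u,*P[row,u].round()) for u in range(342,378,4)])
E
python3 fx.py
```

```text
lug [array([575.3, 155.8]), array([59.8, 14.3]), np.float32(13.2), np.float64(106.2)]
lug [array([566. , 194.5]), array([60.3, 13.4]), np.float32(13.1), np.float64(106.5)]
eye [array([531.6, 165.7]), array([43.3, 19.4]), np.float32(11.8), np.float64(98.3)]
blk [array([458.8, 149.1]), array([17.5, 36.5]), np.float32(102.9), np.float64(97.2)]
225 [(342, np.float64(586.0), np.float64(35.0), np.float64(14.0)), (346, np.float64(591.0), np.float64(36.0), np.float64(14.0)), (350, np.float64(588.0), np.float64(54.0), np.float64(60.0)), (354, np.float64(593.0), np.float64(54.0), np.float64(58.0)), (358, np.float64(598.0), np.float64(54.0), np.float64(57.0)), (362, np.float64(603.0), np.float64(55.0), np.float64(57.0)), (366, np.float64(606.0), np.float64(57.0), np.float64(60.0)), (370, np.float64(611.0), np.float64(59.0), np.float64(61.0)), (374, np.float64(631.0), np.float64(39.0), np.float64(2.0))]
240 [(342, np.float64(591.0), np.float64(13.0), np.float64(14.0)), (346, np.float64(596.0), np.float64(14.0), np.float64(14.0)), (350, np.float64(592.0), np.float64(36.0), np.float64(63.0)), (354
[... 1360 characters left out ...]
61.0)), (370, np.float64(625.0), np.float64(3.0), np.float64(65.0)), (374, np.float64(649.0), np.float64(-29.0), np.float64(1.0))]
278 [(342, np.float64(606.0), np.float64(-50.0), np.float64(2.0)), (346, np.float64(599.0), np.float64(-14.0), np.float64(64.0)), (350, np.float64(604.0), np.float64(-14.0), np.float64(63.0)), (354, np.float64(610.0), np.float64(-16.0), np.float64(58.0)), (358, np.float64(615.0), np.float64(-15.0), np.float64(58.0)), (362, np.float64(620.0), np.float64(-13.0), np.float64(58.0)), (366, np.float64(624.0), np.float64(-11.0), np.float64(61.0)), (370, np.float64(627.0), np.float64(-7.0), np.float64(66.0)), (374, np.float64(652.0), np.float64(-42.0), np.float64(-0.0))]
```

```bash
python3 go.py 458.8 149.1 60 103.2
```

```text
delta tool [ 0.0656 -0.0703  0.1601] delta in target axes [ 0.0673 -0.0687  0.1601] yaw 101.8 rotvec twist [-0.01 -0.   -1.43] t 4.1167 F [ 0.7 -0.4 -0.2]
```

```bash
python3 -m creep '{"delta_pos":[[0,0,0],[0.0224,-0.0229,0.01],[0.0224,-0.0229,0.02],[0.0225,-0.0229,0.02],[0,0,0],[0,0,0.03],[0,0,0.03],[0,0,0.03],[0,0,0.02],[0,0,0],[0,0,0]],"twist":[[0,0,-1.4],[0,0,0],[0,0,0],[0,0,0],[0,0,0],[0,0,0],[0,0,0],[0,0,0],[0,0,0],[0,0,0],[0,0,0]]}' 0.55; python3 go.py 458.8 149.1 60 103.2
```

```text
t: 5.03
ee_pos: [458.6, 148.8, 59.8]
orientation: [-1.949, -2.463, 0.003]
ft_force: [-1.0, -0.2, 0.6]
width: 48.5
grasp_force: 0.0
delta tool [ 0.0002  0.0002 -0.0002] delta in target axes [ 0.0002  0.0002 -0.0002] yaw 103.3 rotvec twist [-0.11  0.01  0.08] t 5.0333 F [-1.  -0.2  0.6]
```

```bash
python3 -m creep '{"delta_pos":[[0,0,0],[0,0,0],[0,0,0],[0,0,0],[0,0,0],[0,0,0],[0,0.0067,0],[0,0.0067,0],[0,0.0067,0],[0,0.0067,0],[0,0.0067,0],[0,0.0068,0],[0,0,0],[0,0,0]],"twist":[[0,0,0],[0,0,0],[0,0,0],[0,0,0],[0,0,0],[0,0,0],[0,0,0],[0,0,0],[0,0,0],[0,0,0],[0,0,0],[0,0,0],[0,0,0],[0,0,0]]}' 0
python3 - <<'E'
from fx import *
c=camera_params("wrist");p,d=get_image("wrist");cv2.imwrite("pics/w3.png",p[:,:,::-1]);out,P=meas(p,d,c)
for n in out:
    for t in out[n]: print(n,[np.round(x,1) for x in t])
E
python3 go.py 498 158.3 60 103.2
```

```text
t: 6.2
ee_pos: [499.6, 158.6, 61.0]
orientation: [1.948, 2.462, 0.004]
ft_force: [3.3, 0.4, 4.5]
width: 19.8
grasp_force: 30.0
lug [array([574.2, 157.7]), array([62.4, 18.8]), np.float32(13.3), np.float64(104.4)]
lug [array([565.3, 195.7]), array([62.5, 16.3]), np.float32(13.2), np.float64(104.8)]
eye [array([572.7, 174.7]), array([47.2, 18.9]), np.float32(13.3), np.float64(98.5)]
blk [array([500.1, 158.9]), array([18.7, 37.9]), np.float32(103.2), np.float64(96.7)]
delta tool [ 0.0001 -0.0016  0.001 ] delta in target axes [ 0.0001 -0.0016  0.001 ] yaw 103.3 rotvec twist [0.2  0.   0.09] t 6.25 F [ 2.8 -1.   5.3]
```

```bash
python3 -m creep '{"delta_pos":[[0,-0.0018,0],[0,0,0],[0,0,0]],"twist":[[0,0,0],[0,0,0],[0,0,0]]}'; python3 -m creep '{"delta_pos":[[0,0,0],[0,0,0],[0,0,0],[0,0,-0.02],[0,0,-0.035],[0.01,0.0,-0.035],[-0.02,0.02,-0.035],[-0.02,0.02,-0.025],[0,0,0],[0,0,0]],"twist":[[0,0,0],[0,0,0],[0,0,0],[0,0,0],[0,0,0],[0,0,0],[0,0,0],[0,0,0],[0,0,0],[0,0,0]]}' 0.5
python3 - <<'E'
from fx import *
c=camera_params("wrist");p,d=get_image("wrist");cv2.imwrite("pics/w4.png",p[:,:,::-1]);out,P=meas(p,d,c)
for n in out:
    for t in out[n]: print(n,[np.round(x,1) for x in t])
E
python3 go.py 513 -220.4 180 -9.3;python3 go.py 513 -220.4 180 103.3
```

```text
t: 6.5
ee_pos: [497.1, 158.0, 60.9]
orientation: [1.949, 2.462, 0.003]
ft_force: [4.1, -1.7, 7.0]
width: 19.8
grasp_force: 30.0
t: 7.33
ee_pos: [541.2, 138.7, 208.5]
orientation: [1.95, 2.461, 0.003]
ft_force: [0.3, 0.8, -1.4]
width: 44.5
grasp_force: 0.0
lug [array([575.2, 156.2]), array([60. , 15.7]), np.float32(13.2), np.float64(104.7)]
lug [array([566.1, 194.3]), array([60.3, 13.6]), np.float32(13.1), np.float64(105.9)]
eye [array([570.7, 175.1]), array([44.5, 20.2]), np.float32(13.2), np.float64(99.1)]
blk [array([498.3, 158.4]), array([17.6, 37.7]), np.float32(102.9), np.float64(95.9)]
delta tool [-0.3435 -0.1078  0.0269] delta in target axes [0.032  0.3586 0.0269] yaw 103.2 rotvec twist [-7.0000e-02  7.0000e-02  1.1254e+02] t 7.3833 F [-0.6  0.3 -0.1]
delta tool [-0.3435 -0.1078  0.0269] delta in target axes [-0.3434 -0.1082  0.0269] yaw 103.2 rotvec twist [-0.09 -0.01 -0.06] t 7.3833 F [-0.6  0.3 -0.1]
```

The eye now lines up with the mid-lug line to about 0.3 mm. Next is the pin; I'll check the stand's height from the w1 depth.

```bash
python3 -m creep '{"delta_pos":[[-0.0312,-0.0098,0],[-0.0312,-0.0098,0.0],[-0.0312,-0.0098,0.0],[-0.0312,-0.0098,0.0],[-0.0312,-0.0098,0.0],[-0.0312,-0.0098,0.0],[-0.0312,-0.0098,0.0],[-0.0312,-0.0098,0.0],[-0.0312,-0.0098,0.0],[-0.0312,-0.0098,0.0],[-0.0312,-0.0098,0.0],[0,0,0],[0,0,0],[0,0,0],[0,0,0],[0,0,0],[0,0,0],[0,0,0],[0,0,0],[0,0,0]],"twist":[[0,0,0],[0,0,0],[0,0,0],[0,0,0],[0,0,0],[0,0,0],[0,0,0],[0,0,0],[0,0,0],[0,0,0],[0,0,7.05],[0,0,7.05],[0,0,7.05],[0,0,7.05],[0,0,7.05],[0,0,7.05],[0,0,7.05],[0,0,7.05],[0,0,7.05],[0,0,7.05]]}' 0.8 && python3 -m creep '{"delta_pos":[[0,0,0],[0,0,0],[0,0,0],[0,0,0],[0,0,0],[0,0,0],[0,0,0]],"twist":[[0,0,7.05],[0,0,7.05],[0,0,7.05],[0,0,7.05],[0,0,7.05],[0,0,7.05],[0,0,0]]}'
python3 - <<'E'
from h import *
z=np.load("w1.npz");c1=camera_params("wrist");c1["extrinsics"]=z["E"]
u=np.arange(290,350,3);o,r=ray(c1,np.c_[u,np.full(len(u),185)]);print((o+r*z["d"][185,u][:,None])[:,1:].round().astype(int).tolist())
c=camera_params("wrist");p,d=get_image("wrist");cv2.imwrite("pics/w5.png",p[:,:,::-1])
for b,a in blobs(p,(0,150,60),(6,255,255),800)+blobs(p,(172,150,60),(179,255,255),800):
    r=cv2.minAreaRect(b);print(a,r,onz(c,cv2.boxPoints(r),47).round(1).tolist(),onz(c,cv2.boxPoints(r),64).round(1).tolist())
E
python3 go.py 513 -220.4 34 -9.5
```

```text
t: 9.05
ee_pos: [512.2, -218.0, 205.1]
orientation: [-3.013, -0.878, 0.006]
ft_force: [0.2, 0.1, 0.5]
width: 69.9
grasp_force: 0.0
t: 9.63
ee_pos: [512.4, -218.2, 205.2]
orientation: [-3.128, 0.266, 0.007]
ft_force: [0.7, 0.0, 0.1]
width: 70.3
grasp_force: 0.0
[[-182, 0], [-186, 1], [-191, 8], [-195, 9], [-199, 9], [-207, 56], [-211, 61], [-214, 62], [-218, 64], [-221, 65], [-225, 64], [-228, 62], [-231, 62], [-235, 58], [-238, 9], [-242, 9], [-246, 9], [-251, 1], [-255, 1], [-259, 0]]
1902.5 ((321.5, 180.5), (71.0, 29.0), 90.0) [[554.5, -211.2, 47.0], [549.2, -242.2, 47.0], [468.3, -229.6, 47.0], [474.0, -196.4, 47.0]] [[556.5, -212.3, 64.0], [551.5, -241.7, 64.0], [474.5, -229.8, 64.0], [479.9, -198.1, 64.0]]
934.0 ((626.0, 21.0), (42.0, 26.0), 90.0) [[638.2, -519.7, 47.0], [633.8, -543.3, 47.0], [596.9, -548.4, 47.0], [601.4, -523.9, 47.0]] [[636.1, -505.7, 64.0], [632.0, -528.2, 64.0], [596.9, -533.0, 64.0], [601.2, -509.7, 64.0]]
delta tool [0.0014 0.0022 0.1715] delta in target axes [0.0007 0.0019 0.1716] yaw -9.3 rotvec twist [-0.07  0.23  0.16] t 9.6833 F [-0.6  0.3  0.1]
```

View pics/w5.png

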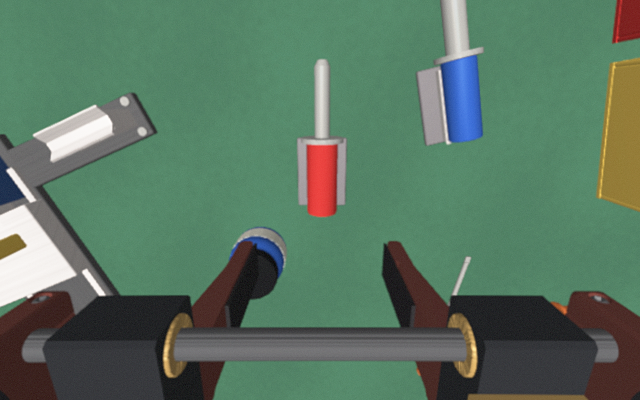

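The pin's handle is at (321,178) and its tip at (321,60); the fingers straddle it with the stand low (z 9) and the jar clear at (258,262). Descending to grasp.

```bash
python3 go.py 515.8 -220.7 35 -9.5; python3 -m creep '{"delta_pos":[[0.0038,0.0019,0.03],[0,0,0.035],[0,0,0.035],[0,0,0.035],[0,0,0.035],[0,0,0],[0,0,0]],"twist":[[0,0.2,0.2],[0,0,0],[0,0,0],[0,0,0],[0,0,0],[0,0,0],[0,0,0]]}'; python3 go.py 515.8 -220.7 35 -9.5
```

```text
delta tool [0.0042 0.002  0.1705] delta in target axes [0.0035 0.0018 0.1706] yaw -9.3 rotvec twist [-0.07  0.23  0.16] t 9.6833 F [-0.6  0.3  0.1]
t: 10.27
ee_pos: [515.9, -221.0, 35.6]
orientation: [-3.129, 0.261, 0.004]
ft_force: [1.0, 0.2, -0.0]
width: 70.3
grasp_force: 0.0
delta tool [-0.0001 -0.0003  0.0006] delta in target axes [-0.0001 -0.0003  0.0006] yaw -9.5 rotvec twist [-0.1   0.14 -0.05] t 10.2667 F [ 1.   0.2 -0. ]
```

```bash
python3 -m creep '{"delta_pos":[[0,0,0],[0,0,0],[0,0,0],[0,0,0],[0,0,0],[0,0,0],[0,0,-0.02],[0,0,-0.035],[0,0,-0.035],[0,0,-0.035],[0,0,-0.035],[0,0,0],[0,0,0]],"twist":[[0,0,0],[0,0,0],[0,0,0],[0,0,0],[0,0,0],[0,0,0],[0,0,0],[0,0,0],[0,0,0],[0,0,0],[0,0,0],[0,0,0],[0,0,0]]}' 0; python3 go.py 606.5 22.4 150 103.2
```

```text
t: 11.35
ee_pos: [519.0, -222.9, 200.1]
orientation: [3.128, -0.266, 0.013]
ft_force: [0.2, 0.3, -1.3]
width: 0.6
grasp_force: 0.0
delta tool [ 0.0445 -0.2566  0.0501] delta in target axes [0.2188 0.1412 0.0501] yaw -9.7 rotvec twist [   0.53   -0.25 -112.9 ] t 11.35 F [ 0.2  0.3 -1.3]
```

The grip slipped off (width 0.6). I'll look before trying again.

```bash
python3 -m creep '{"delta_pos":[[0,0,0],[0,0,0],[0,0,0],[0,0,0],[0,0,0]],"twist":[[0,0,0],[0,0,0],[0,0,0],[0,0,0],[0,0,0]]}' 0.9; python3 - <<'E'
from h import *
c=camera_params("wrist");p,d=get_image("wrist");cv2.imwrite("pics/w6.png",p[:,:,::-1])
for b,a in blobs(p,(0,150,60),(6,255,255),800):
    r=cv2.minAreaRect(b);print(a,r,onz(c,cv2.boxPoints(r),47).round(1).tolist(),onz(c,cv2.boxPoints(r),64).round(1).tolist())
u=np.arange(295,350,4)
for row in (150,180,205):
    o,r=ray(c,np.c_[u,np.full(len(u),row)]);print((o+r*d[row,u][:,None]).round().astype(int).tolist())
E
```

```text
t: 11.77
ee_pos: [517.1, -222.1, 196.5]
orientation: [-3.13, 0.266, -0.003]
ft_force: [-0.6, 0.1, 0.8]
width: 30.4
grasp_force: 0.0
1969.0 ((318.5, 188.5), (71.0, 29.0), 90.0) [[553.4, -211.3, 47.0], [548.2, -241.7, 47.0], [468.3, -229.1, 47.0], [473.9, -196.4, 47.0]] [[555.8, -212.5, 64.0], [550.8, -241.4, 64.0], [474.8, -229.4, 64.0], [480.2, -198.4, 64.0]]
1004.5 ((626.5, 23.5), (47.0, 25.0), 90.0) [[642.9, -518.7, 47.0], [638.8, -541.0, 47.0], [598.3, -546.3, 47.0], [602.5, -523.2, 47.0]] [[640.8, -504.6, 64.0], [636.9, -525.8, 64.0], [598.4, -530.9, 64.0], [602.3, -508.9, 64.0]]
[[553, -199, 9], [559, -208, 60], [559, -212, 65], [559, -216, 68], [558, -220, 70], [558, -224, 70], [557, -228, 71], [556, -232, 71], [556, -236, 70], [554, -240, 65], [553, -244, 62], [552, -248, 57], [544, -254, 10], [542, -260, 1]]
[[518, -192, 9], [517, -196, 9], [525, -205, 49], [527, -210, 60], [527, -214, 63], [526, -219, 64], [526, -223, 64], [525, -227, 65], [524, -231, 62], [522, -235, 57], [510, -240, 9], [509, -244, 9], [507, -249, 7], [505, -254, 2]]
[[486, -185, 8], [486, -191, 10], [485, -195, 9], [499, -205, 59], [500, -210, 63], [500, -214, 64], [499, -218, 65], [498, -222, 64], [496, -226, 61], [494, -231, 57], [478, -235, 9], [477, -240, 9], [474, -245, 1], [473, -250, 2]]
```

View pics/w6.png

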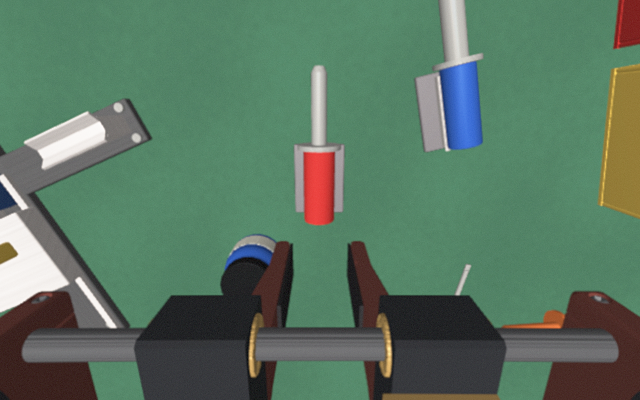

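The pin is undisturbed, at (318,188). The lift simply began before the fingers had closed, so I'll repeat with a smaller opening and a longer wait.

```bash
python3 go.py 515.8 -220.7 34 -9.5; python3 -m creep '{"delta_pos":[[0,0,0],[0,0,0],[0,0,0.0225],[0,0,0.035],[0,0,0.035],[0,0,0.035],[0,0,0.035],[0,0,0],[0,0,0]],"twist":[[0,0,0],[0,0,0],[0,0,0],[0,0,0],[0,0,0],[0,0,0],[0,0,0],[0,0,0],[0,0,0]]}' 0.65; python3 go.py 515.8 -220.7 34 -9.5
```

```text
delta tool [-0.0021 -0.0011  0.1628] delta in target axes [-0.0017 -0.0012  0.1628] yaw -9.7 rotvec twist [-0.02 -0.12 -0.21] t 11.8167 F [-0.4  0.3 -0.1]
t: 12.57
ee_pos: [516.9, -221.8, 33.9]
orientation: [-3.129, 0.266, 0.001]
ft_force: [1.3, -0.7, 0.5]
width: 56.7
grasp_force: 0.0
delta tool [-0.0012 -0.0009 -0.0001] delta in target axes [-0.0012 -0.0009 -0.0001] yaw -9.7 rotvec twist [-0.06  0.04 -0.21] t 12.5667 F [ 1.3 -0.7  0.5]
```

```bash
python3 -m creep '{"delta_pos":[[0,0,0],[0,0,0],[0,0,0],[0,0,0],[0,0,0],[0,0,0],[0,0,0],[0,0,0]],"twist":[[0,0,0],[0,0,0],[0,0,0],[0,0,0],[0,0,0],[0,0,0],[0,0,0],[0,0,0]]}' 0
```

```text
t: 13.23
ee_pos: [518.3, -222.1, 35.4]
orientation: [-3.13, 0.267, -0.006]
ft_force: [0.1, 9.1, 13.7]
width: 6.8
grasp_force: 7.8
```

The fingers pinched the upper half of the handle, so they need to sit at the full grasp depth. I'll open and go down to TCP z 28.

```bash
python3 -m creep '{"delta_pos":[[0,0,-0.01],[0,0,0],[0,0,0],[0,0,0],[0,0,0],[0,0,0],[0,0,0],[0,0,0],[0,0,0],[0,0,0],[0,0,0]],"twist":[[0,0,0],[0,0,0],[0,0,0],[0,0,0],[0,0,0],[0,0,0],[0,0,0],[0,0,0],[0,0,0],[0,0,0],[0,0,0]]}' 0.75;  python3 - <<'E'
from h import *
c=camera_params("wrist");p,d=get_image("wrist");cv2.imwrite("pics/w7.png",p[:,:,::-1])
for b,a in blobs(p,(0,150,60),(6,255,255),800):
    r=cv2.minAreaRect(b);print(a,r,onz(c,cv2.boxPoints(r),64).round(1).tolist())
E
python3 go.py 515.8 -220.7 28 -9.5
```

```text
t: 14.15
ee_pos: [518.1, -222.4, 45.0]
orientation: [3.13, -0.266, 0.005]
ft_force: [-0.1, -0.3, 0.5]
width: 66.0
grasp_force: 0.0
5644.5 ((318.5632629394531, 252.78724670410156), (118.6126708984375, 53.16324234008789), 88.8982925415039) [[556.2, -212.3, 64.0], [551.7, -241.8, 64.0], [474.5, -231.9, 64.0], [479.4, -198.6, 64.0]]
delta tool [-0.0027 -0.0012  0.0171] delta in target axes [-0.0026 -0.0012  0.0171] yaw -9.7 rotvec twist [-0.   -0.2  -0.21] t 14.2 F [-0.5 -0.2  0.8]
```

View pics/w7.png

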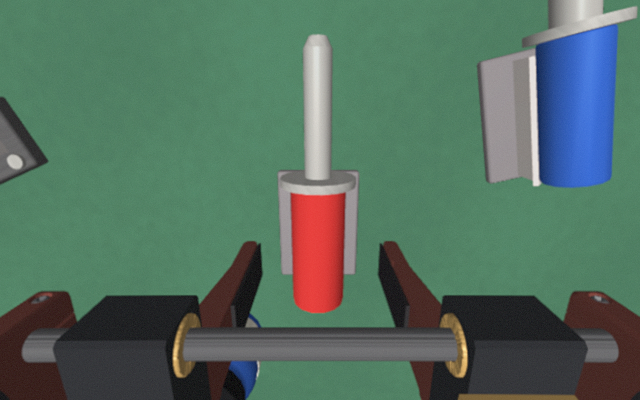

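The pin is still square in its stand, handle at (318,250) and centred between the fingertips at (250,245) and (390,245).

```bash
python3 -m creep '{"delta_pos":[[-0.0022,-0.0012,0],[0,0,0.009],[0,0,0.009],[0,0,0],[0,0,0]],"twist":[[0,0,0],[0,0,0],[0,0,0],[0,0,0],[0,0,0]]}' && python3 -m creep '{"delta_pos":[[0,0,0],[0,0,0],[0,0,0],[0,0,0],[0,0,0],[0,0,0],[0,0,0],[0,0,0],[0,0,0]],"twist":[[0,0,0],[0,0,0],[0,0,0],[0,0,0],[0,0,0],[0,0,0],[0,0,0],[0,0,0],[0,0,0]]}' 0; python3 go.py 515.8 -220.7 28 -9.5
```

```text
t: 14.62
ee_pos: [515.5, -220.5, 26.0]
orientation: [-3.13, 0.266, -0.002]
ft_force: [0.2, -0.0, -0.5]
width: 66.1
grasp_force: 0.0
t: 15.37
ee_pos: [516.3, -220.8, 27.1]
orientation: [3.13, -0.266, 0.006]
ft_force: [0.1, 0.1, -1.0]
width: 27.2
grasp_force: 25.6
delta tool [-0.0005  0.     -0.0009] delta in target axes [-0.0005  0.     -0.0009] yaw -9.7 rotvec twist [-0.01 -0.21 -0.21] t 15.3667 F [ 0.1  0.1 -1. ]
```

```bash
python3 -m creep '{"delta_pos":[[0,0,0],[0,0,0],[0,0,0]],"twist":[[0,0,0],[0,0,0],[0,0,0]]}'
```

```text
t: 15.62
ee_pos: [516.3, -220.7, 27.1]
orientation: [3.13, -0.266, 0.006]
ft_force: [0.7, 1.4, -0.1]
width: 27.2
grasp_force: 25.5
```

```bash
python3 -m creep '{"delta_pos":[[0,0,-0.005],[0,0,-0.01],[0,0,-0.02],[0,0,-0.02],[0,0,0],[0,0,0]],"twist":[[0,0,0],[0,0,0],[0,0,0],[0,0,0],[0,0,0],[0,0,0]]}'; python3 - <<'E'
from h import *
c=camera_params("wrist");p,d=get_image("wrist");cv2.imwrite("pics/w8.png",p[:,:,::-1])
E
```

```text
t: 16.12
ee_pos: [516.7, -221.2, 83.2]
orientation: [3.129, -0.266, 0.009]
ft_force: [-0.3, 0.6, -4.4]
width: 27.3
grasp_force: 25.0
```

View pics/w8.png

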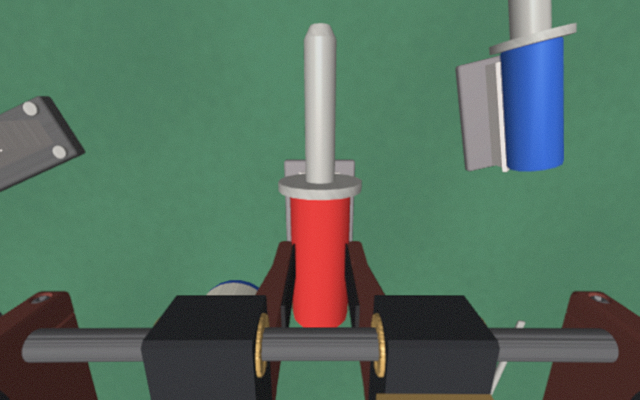

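The pin is held level, tip at (320,28) and collar at (320,186). Now I'll get its pose in the hand from depth.

```bash
cat > pin.py <<'E'
from h import *
from scipy.spatial.transform import Rotation as R
o=get_obs();c=camera_params("wrist");p,d=get_image("wrist");r0=R.from_rotvec(o["orientation"]).as_matrix()
v,u=np.mgrid[:400,:640];a,b=ray(c,np.c_[u.ravel(),v.ravel()])
Q=((a+b*d.reshape(-1,1))-o["ee_pos"])@r0;Q=Q.reshape(400,640,3)   # tool frame
hsv=cv2.cvtColor(p,cv2.COLOR_RGB2HSV).astype(int)
up=-Q[...,2]
m=(np.abs(Q[...,1])<12)&(Q[...,0]>60)&(Q[...,0]<135)&(up>0)&(up<60)&(d>0)
for lo in range(60,135,15):
    k=m&(Q[...,0]>=lo)&(Q[...,0]<lo+15)
    if k.sum(): print("shank x",lo,"n",k.sum(),"top z above TCP",np.percentile(up[k],95).round(1),"y mid",(Q[...,1][k].min()/2+Q[...,1][k].max()/2).round(1))
k=m;print("tip x",np.percentile(Q[...,0][k],99.8).round(1))
red=(hsv[...,0]<7)&(hsv[...,1]>150)&(up>0)&(up<70)&(np.abs(Q[...,1])<30)&(np.abs(Q[...,0])<60)
if red.sum(): print("red x",np.percentile(Q[...,0][red],[0.5,99.5]).round(1),"top",np.percentile(up[red],95).round(1),"y",np.percentile(Q[...,1][red],[1,99]).round(1))
E
python3 pin.py; python3 go.py 606.5 22.4 150 103.2
```

```text
shank x 60 n 899 top z above TCP 27.4 y mid -0.2
shank x 75 n 948 top z above TCP 27.0 y mid -0.3
shank x 90 n 1066 top z above TCP 26.7 y mid -0.2
shank x 105 n 988 top z above TCP 26.1 y mid -0.2
shank x 120 n 11 top z above TCP 23.0 y mid 0.3
tip x 120.1
red x [-38.2  37. ] top 38.2 y [-15.4  15.1]
delta tool [ 0.0491 -0.2548 -0.0683] delta in target axes [ 0.2157  0.1442 -0.0685] yaw -9.7 rotvec twist [ 1.2000e-01 -1.0000e-01 -1.1291e+02] t 16.2167 F [ 0.9  0.3 -3.6]
```

```bash
cat >> pin.py <<'E'
print("finger inner edge y by height above TCP")
f=(~red)&(np.abs(Q[...,0]-9)<7)&(np.abs(Q[...,1])<45)&(d>0)
for h in range(-2,48,4):
    k=f&(up>=h)&(up<h+4);y=Q[...,1][k]
    if len(y[y>0])and len(y[y<0]): print(h,k.sum(),y[y>0].min().round(1),y[y>0].max().round(1),y[y<0].max().round(1),y[y<0].min().round(1))
E
python3 pin.py | tail -13
```

```text
shank x 90 n 1066 top z above TCP 26.6 y mid -0.2
shank x 105 n 993 top z above TCP 26.0 y mid -0.1
shank x 120 n 11 top z above TCP 23.0 y mid 0.3
tip x 120.1
red x [-38.3  37. ] top 38.2 y [-15.4  15.2]
finger inner edge y by height above TCP
22 12 16.0 16.0 -16.2 -16.6
26 16 13.4 21.1 -15.7 -21.5
30 92 13.6 22.3 -13.7 -22.3
34 131 13.3 22.2 -13.8 -22.7
38 124 13.4 22.4 -13.8 -22.6
42 165 13.4 22.3 -13.8 -22.7
46 150 13.4 22.2 -13.7 -22.5
```

Depth shows the fingers actually end about 27 mm above the reported TCP, so this grip sits some 10 mm above the handle's axis. I'll set the pin back and regrip lower, with TCP z at about 13.

```bash
python3 -m creep '{"delta_pos":[[0,0,0.02],[0,0,0.02],[0,0,0.01],[0,0,0.005],[0,0,0.001],[0,0,0],[0,0,0]],"twist":[[0,0,0],[0,0,0],[0,0,0],[0,0,0],[0,0,0],[0,0,0],[0,0,0]]}' ; python3 -m creep '{"delta_pos":[[0,0,0],[0,0,0],[0,0,0],[0,0,0],[0,0,0],[0,0,0],[0,0,0.005],[0,0,0.007],[0,0,0],[0,0,0]],"twist":[[0,0,0],[0,0,0],[0,0,0],[0,0,0],[0,0,0],[0,0,0],[0,0,0],[0,0,0],[0,0,0],[0,0,0]]}' 0.65; python3 pin.py
```

```text
t: 16.85
ee_pos: [514.0, -220.3, 26.8]
orientation: [-3.129, 0.266, 0.002]
ft_force: [-10.2, 2.7, 16.4]
width: 27.2
grasp_force: 29.9
t: 17.68
ee_pos: [515.7, -220.6, 13.3]
orientation: [-3.13, 0.266, -0.003]
ft_force: [-1.3, -0.2, 0.2]
width: 57.2
grasp_force: 0.0
shank x 60 n 1072 top z above TCP 42.9 y mid -0.2
shank x 75 n 1181 top z above TCP 42.9 y mid -0.2
shank x 90 n 1294 top z above TCP 42.9 y mid 0.0
shank x 105 n 1098 top z above TCP 42.6 y mid -0.3
tip x 118.3
red x [-31.6  34.5] top 51.7 y [-15.6  15.5]
finger inner edge y by height above TCP
26 23 28.3 35.9 -28.7 -33.6
30 143 28.1 37.0 -17.3 -37.7
34 179 16.2 36.9 -16.4 -37.4
38 173 16.0 36.9 -16.1 -37.7
42 173 28.1 37.1 -28.5 -37.7
46 192 28.0 36.9 -28.5 -37.6
```

```bash
python3 -m creep '{"delta_pos":[[0,0,0],[0,0,0],[0,0,0],[0,0,0],[0,0,0],[0,0,0],[0,0,0],[0,0,0]],"twist":[[0,0,0],[0,0,0],[0,0,0],[0,0,0],[0,0,0],[0,0,0],[0,0,0],[0,0,0]]}' 0 && python3 -m creep '{"delta_pos":[[0,0,-0.01],[0,0,-0.03],[0,0,-0.035],[0,0,-0.035],[0,0,-0.02],[0,0,0],[0,0,0]],"twist":[[0,0,0],[0,0,0],[0,0,0],[0,0,0],[0,0,0],[0,0,0],[0,0,0]]}'; python3 pin.py;  python3 go.py 606.5 22.4 150 103.2
```

```text
t: 18.4
ee_pos: [516.4, -220.7, 14.2]
orientation: [3.13, -0.266, 0.006]
ft_force: [-0.2, 1.4, 1.9]
width: 33.3
grasp_force: 30.0
t: 18.98
ee_pos: [516.0, -221.0, 144.8]
orientation: [3.129, -0.266, 0.008]
ft_force: [0.4, -0.7, -5.0]
width: 33.6
grasp_force: 30.0
shank x 60 n 1045 top z above TCP 41.5 y mid -0.2
shank x 75 n 1152 top z above TCP 41.3 y mid -0.2
shank x 90 n 1271 top z above TCP 41.2 y mid -0.2
shank x 105 n 1026 top z above TCP 40.9 y mid -0.2
tip x 117.8
red x [-32.1  34.1] top 50.6 y [-16.2  15.9]
finger inner edge y by height above TCP
26 16 17.3 23.8 -18.2 -24.2
30 90 16.7 25.1 -17.2 -25.5
34 128 16.4 25.3 -16.5 -25.7
38 142 15.4 25.2 -16.8 -25.9
42 164 16.4 25.2 -16.8 -25.7
46 167 16.4 25.2 -16.8 -25.6
delta tool [ 0.0493 -0.2548 -0.0066] delta in target axes [ 0.2155  0.1447 -0.0068] yaw -9.7 rotvec twist [ 1.2000e-01 -9.0000e-02 -1.1291e+02] t 19.0333 F [-0.3  1.4 -5.1]
```

The grip is firm now. Moving to the rail.

```bash
python3 -m creep '{"delta_pos":[[0.0055,-0.0283,0],[0.0055,-0.0283,0],[0.0055,-0.0283,0],[0.0055,-0.0283,0],[0.0055,-0.0283,0],[0.0055,-0.0283,0],[0.0055,-0.0283,0],[0.0055,-0.0283,0],[0.0055,-0.0283,0],[0,0,0],[0,0,0],[0,0,0],[0,0,0],[0,0,0],[0,0,0],[0,0,0],[0,0,0]],"twist":[[0,0,0],[0,0,0],[0,0,0],[0,0,0],[0,0,0],[0,0,0],[0,0,0],[0,0,0],[0,0,0],[0,0,-7.05],[0,0,-7.05],[0,0,-7.05],[0,0,-7.05],[0,0,-7.05],[0,0,-7.05],[0,0,-7.05],[0,0,-7.05]]}' && python3 -m creep '{"delta_pos":[[0,0,0],[0,0,0],[0,0,0],[0,0,0],[0,0,0],[0,0,0],[0,0,0],[0,0,0],[0,0,0],[0,0,0]],"twist":[[0,0,-7.05],[0,0,-7.05],[0,0,-7.05],[0,0,-7.05],[0,0,-7.05],[0,0,-7.05],[0,0,-7.05],[0,0,-7.05],[0,0,0],[0,0,0]]}'; python3 pin.py|head -6;  python3 go.py 606.5 22.4 42.5 103.2
```

```text
t: 20.45
ee_pos: [605.5, 21.9, 141.0]
orientation: [-2.881, -1.254, 0.003]
ft_force: [0.1, -0.1, -4.1]
width: 33.2
grasp_force: 30.0
t: 21.28
ee_pos: [606.1, 21.9, 141.9]
orientation: [1.958, 2.456, -0.001]
ft_force: [-0.1, -0.2, -4.3]
width: 33.5
grasp_force: 30.0
shank x 60 n 1050 top z above TCP 41.5 y mid 0.6
shank x 75 n 1176 top z above TCP 41.3 y mid 0.6
shank x 90 n 1272 top z above TCP 41.1 y mid 0.6
shank x 105 n 927 top z above TCP 40.8 y mid 0.7
tip x 116.7
red x [-33.1  33. ] top 50.8 y [-14.9  17.2]
delta tool [0.0006 0.0001 0.0999] delta in target axes [0.0005 0.0002 0.0999] yaw 102.9 rotvec twist [ 0.01  0.04 -0.34] t 21.3333 F [-0.7  0.3 -3.6]
```

```bash
python3 -m creep '{"delta_pos":[[0.0005,-0.0004,0.02],[0,0,0.035],[0,0,0.025],[0,0,0.012],[0,0,0.002],[0,0,0.002],[0,0,0.002],[0,0,0]],"twist":[[0,0,-0.3],[0,0,0],[0,0,0],[0,0,0],[0,0,0],[0,0,0],[0,0,0],[0,0,0]]}'; python3 pin.py|head -6;  python3 go.py 606.5 22.4 42.5 103.2
```

```text
t: 22.0
ee_pos: [608.5, 22.3, 47.4]
orientation: [1.945, 2.461, 0.005]
ft_force: [-0.4, -0.5, -3.8]
width: 33.1
grasp_force: 30.0
shank x 60 n 1047 top z above TCP 41.5 y mid 0.6
shank x 75 n 1173 top z above TCP 41.3 y mid 0.7
shank x 90 n 1258 top z above TCP 41.3 y mid 0.7
shank x 105 n 931 top z above TCP 40.9 y mid 0.6
shank x 120 n 416 top z above TCP 14.6 y mid 0.1
tip x 130.8
delta tool [ 0.0006 -0.0019  0.005 ] delta in target axes [ 0.0006 -0.0019  0.005 ] yaw 103.4 rotvec twist [0.31 0.1  0.16] t 22.05 F [ 0.8 -0.1 -4.5]
```

```bash
python3 -m creep '{"delta_pos":[[0,-0.0012,0],[0,0,0.0015],[0,0,0.0015],[0,0,0]],"twist":[[0,0,0],[0,0,0],[0,0,0],[0,0,0]]}';   python3 go.py 606.5 22.4 42.5 103.2;python3 -m creep '{"delta_pos":[[0,0,0.001],[0,0,0]],"twist":[[0,0,0],[0,0,0]]}'; python3 go.py 606.5 22.4 42.5 103.2
```

```text
t: 22.38
ee_pos: [606.2, 22.0, 43.3]
orientation: [1.945, 2.463, 0.003]
ft_force: [0.2, 0.0, -3.9]
width: 33.2
grasp_force: 30.0
delta tool [0.0004 0.0004 0.0008] delta in target axes [0.0004 0.0004 0.0008] yaw 103.4 rotvec twist [0.19 0.08 0.18] t 22.3833 F [ 0.2  0.  -3.9]
t: 22.55
ee_pos: [606.3, 22.0, 42.7]
orientation: [1.945, 2.463, 0.003]
ft_force: [-0.9, -1.0, 1.3]
width: 33.3
grasp_force: 30.0
delta tool [0.0004 0.0003 0.0002] delta in target axes [0.0004 0.0003 0.0002] yaw 103.4 rotvec twist [0.19 0.08 0.19] t 22.55 F [-0.9 -1.   1.3]
```

```bash
python3 -m creep '{"delta_pos":[[0,0,0],[0,0,0],[0,0,0],[0,0,0],[0,0,0],[0,0,-0.02],[0,0,-0.03],[-0.03,0,-0.02],[-0.03,0,0],[0,0,0],[0,0,0]],"twist":[[0,0,0],[0,0,0],[0,0,0],[0,0,0],[0,0,0],[0,0,0],[0,0,0],[0,0,0],[0,0,0],[0,0,0],[0,0,0]]}' 0.6; cat > lay.py <<'E'
from h import *
F=np.array([576.8,149.0,0]);a=np.radians(13.2);B=np.array([[np.cos(a),-np.sin(a),0],[np.sin(a),np.cos(a),0],[0,0,1]])
c=camera_params("wrist");p,d=get_image("wrist");cv2.imwrite("pics/lay.png",p[:,:,::-1])
v,u=np.mgrid[:400,:640];o,r=ray(c,np.c_[u.ravel(),v.ravel()]);Q=((o+r*d.reshape(-1,1)-F)@B).reshape(400,640,3)
hsv=cv2.cvtColor(p,cv2.COLOR_RGB2HSV).astype(int)
red=((hsv[...,0]<7)|(hsv[...,0]>172))&(hsv[...,1]>150)&(Q[...,2]>60)&(np.abs(Q[...,0])<40)
print("red y",np.percentile(Q[...,1][red],[.5,99.5]).round(1),"x",np.percentile(Q[...,0][red],[1,99]).round(1),"top",np.percentile(Q[...,2][red],95).round(1))
m=(np.abs(Q[...,0])<14)&(Q[...,1]>-90)&(Q[...,1]<0)&(Q[...,2]>55)&(Q[...,2]<110)
for y in range(-90,0,8):
    k=m&(Q[...,1]>=y)&(Q[...,1]<y+8)
    if k.sum()>5: print(y,k.sum(),"x",np.percentile(Q[...,0][k],[1,99]).round(1),"top",np.percentile(Q[...,2][k],95).round(1))
print("shank tip y",np.percentile(Q[...,1][m],99.5).round(1))
E
python3 lay.py; python3 go.py 619.7 -34.1 42.5 103.2
```

```text
t: 23.47
ee_pos: [620.3, -37.5, 112.7]
orientation: [1.948, 2.46, 0.004]
ft_force: [-0.1, -0.0, -0.6]
width: 52.1
grasp_force: 0.0
red y [-173.7  -95.4] x [-15.6  16.1] top 93.3
-90 266 x [-7.7  7.2] top 84.6
-82 335 x [-7.6  7.2] top 84.7
-74 353 x [-7.5  7.8] top 84.4
-66 374 x [-7.4  7.7] top 84.7
-58 392 x [-8.1  7.5] top 84.5
-50 45 x [-7.9  7.5] top 84.2
shank tip y -49.1
delta tool [0.0025 0.0005 0.0696] delta in target axes [0.0024 0.0007 0.0696] yaw 103.3 rotvec twist [0.16 0.06 0.11] t 23.5167 F [ 0.7  0.3 -0.1]
```

The pin lies level and on axis in the rail. I'll shut the fingers, lower them behind its end and push.

```bash
python3 -m creep '{"delta_pos":[[0,0,0],[0,0,0],[0,0,0],[0,0,0],[0,0,0],[0,0,0.01],[0,0,0.03],[0,0,0.025],[0,0,0.005],[0,0,0]],"twist":[[0,0,0],[0,0,0],[0,0,0],[0,0,0],[0,0,0],[0,0,0],[0,0,0],[0,0,0],[0,0,0],[0,0,0]]}' 0; python3 -m creep '{"delta_pos":[[0.004,0,0],[0.004,0,0],[0.004,0,0],[0.004,0,0],[0.004,0,0],[0.004,0,0],[0.004,0,0],[0.004,0,0],[0.004,0,0]],"twist":[[0,0,0],[0,0,0],[0,0,0],[0,0,0],[0,0,0],[0,0,0],[0,0,0],[0,0,0],[0,0,0]]}'; python3 lay.py; python3 go.py 598.5 56.5 42.5 103.2
```

```text
t: 24.35
ee_pos: [618.3, -36.2, 40.0]
orientation: [-1.947, -2.465, 0.001]
ft_force: [-0.8, 0.3, -0.1]
width: 0.3
grasp_force: 0.0
t: 25.1
ee_pos: [612.6, -1.4, 42.9]
orientation: [1.944, 2.462, 0.004]
ft_force: [1.8, -6.4, 3.2]
width: 0.1
grasp_force: 3.2
red y [-142.6  -63.9] x [-15.6  16.1] top 93.1
-90 1120 x [-13.7  13.8] top 93.0
-82 1157 x [-13.7  13.6] top 92.9
-74 1250 x [-13.7  13.8] top 92.9
-66 1374 x [-13.8  13.7] top 98.7
-58 611 x [-7.7  7.6] top 83.9
-50 747 x [-8.   7.5] top 84.0
-42 773 x [-7.9  7.3] top 83.9
-34 369 x [-7.7  7.2] top 84.0
shank tip y -30.7
delta tool [ 0.0588 -0.0002  0.0003] delta in target axes [ 0.0588 -0.0004  0.0004] yaw 103.4 rotvec twist [0.26 0.11 0.21] t 25.15 F [ 1.4 -3.2  3.3]
```

```bash
python3 -m creep '{"delta_pos":[[0.003,0,0],[0.003,0,0],[0.003,0,0],[0.003,0,0],[0.003,0,0]],"twist":[[0,0,0],[0,0,0],[0,0,0],[0,0,0],[0,0,0]]}'; python3 -m creep '{"delta_pos":[[0.003,0,0],[0.003,0,0],[0.003,0,0],[0.003,0,0],[0.003,0,0],[0.003,0,0]],"twist":[[0,0,0],[0,0,0],[0,0,0],[0,0,0],[0,0,0],[0,0,0]]}'; python3 lay.py|head -1; python3 go.py 598.5 56.5 42.5 103.2
```

```text
t: 25.57
ee_pos: [609.1, 13.1, 42.8]
orientation: [1.944, 2.462, 0.004]
ft_force: [1.7, -6.0, 2.7]
width: 0.3
grasp_force: 2.9
t: 26.07
ee_pos: [604.9, 30.8, 42.7]
orientation: [1.945, 2.462, 0.004]
ft_force: [3.0, -4.0, 1.6]
width: 0.6
grasp_force: 2.4
red y [-109.4  -30.8] x [-15.7  16.1] top 92.9
delta tool [ 0.0259 -0.0003  0.0001] delta in target axes [ 0.0259 -0.0004  0.0001] yaw 103.4 rotvec twist [0.26 0.09 0.19] t 26.1167 F [ 2.  -2.6  1.7]
```

It slides freely through the eye. Pushing it home.

```bash
python3 -m creep '{"delta_pos":[[0.003,0,0],[0.003,0,0],[0.003,0,0],[0.003,0,0],[0.003,0,0],[0.003,0,0],[0.002,0,0]],"twist":[[0,0,0],[0,0,0],[0,0,0],[0,0,0],[0,0,0],[0,0,0],[0,0,0]]}'; python3 -m creep '{"delta_pos":[[0.002,0,0],[0.001,0,0],[0.001,0,0]],"twist":[[0,0,0],[0,0,0],[0,0,0]]}'; python3 lay.py|head -1; python3 go.py 598.5 56.5 42.5 103.2
```

```text
t: 26.7
ee_pos: [598.2, 50.7, 41.6]
orientation: [1.946, 2.465, 0.0]
ft_force: [0.2, -2.2, -1.7]
width: 0.8
grasp_force: 1.4
t: 26.95
ee_pos: [598.3, 54.0, 42.0]
orientation: [1.945, 2.463, 0.002]
ft_force: [1.3, -7.1, 0.4]
width: 0.9
grasp_force: 3.6
red y [-85.6  -7. ] x [-14.9  16.5] top 90.8
delta tool [ 0.0024  0.0006 -0.0003] delta in target axes [ 0.0024  0.0006 -0.0003] yaw 103.4 rotvec twist [0.16 0.1  0.21] t 27.0 F [ 0.6 -3.2 -0.1]
```

```bash
python3 -m creep '{"delta_pos":[[0.001,0,0],[0.001,0,0],[0,0,0]],"twist":[[0,0,0],[0,0,0],[0,0,0]]}'; python3 -m creep '{"delta_pos":[[0.001,0,0],[0,0,0]],"twist":[[0,0,0],[0,0,0]]}'; python3 lay.py|head -1; python3 go.py 598.5 56.5 42.5 103.2
```

```text
t: 27.25
ee_pos: [598.9, 54.4, 42.7]
orientation: [1.943, 2.462, 0.001]
ft_force: [1.5, -11.0, 2.5]
width: 0.1
grasp_force: 5.7
t: 27.42
ee_pos: [599.0, 54.5, 42.9]
orientation: [1.942, 2.461, 0.001]
ft_force: [1.6, -16.4, 4.0]
width: 0.7
grasp_force: 7.8
red y [-85.1  -6.5] x [-14.6  16.8] top 91.0
delta tool [ 0.002  -0.      0.0004] delta in target axes [ 0.002  -0.      0.0004] yaw 103.4 rotvec twist [0.25 0.27 0.23] t 27.4667 F [  1.4 -15.4   4.4]
```

```bash
python3 -m creep '{"delta_pos":[[0.001,0,0],[0.001,0,0],[0.001,0,0],[0,0,0]],"twist":[[0,0,0],[0,0,0],[0,0,0],[0,0,0]]}'; python3 -m creep '{"delta_pos":[[-0.01,0,0],[-0.02,0,0],[-0.025,0,0],[0,0,-0.03],[0,0,-0.035],[0,0,-0.035],[0,0,-0.035],[0,0,0],[0,0,0]],"twist":[[0,0,0],[0,0,0],[0,0,0],[0,0,0],[0,0,0],[0,0,0],[0,0,0],[0,0,0],[0,0,0]]}'; python3 lay.py; python3 - <<'E'
from fx import *
c=camera_params("wrist");p,d=get_image("wrist");out,P=meas(p,d,c)
for n in out:
    for t in out[n]: print(n,[np.round(x,1) for x in t])
p,d=get_image("top");z=np.load("top0.npz")["p"]
print("changed px top at bottle/jar/blue pin",[np.abs(p[s].astype(int)-z[s]).mean().round(1) for s in (np.s_[185:212,150:180],np.s_[215:242,325:353],np.s_[145:205,400:430])])
i=cv2.imread("pics/lay.png");cv2.imwrite("pics/fin.png",i)
E
```

```text
t: 27.8
ee_pos: [599.2, 54.9, 43.5]
orientation: [1.939, 2.459, -0.002]
ft_force: [2.9, -29.4, 6.9]
width: 0.5
grasp_force: 14.6
t: 28.55
ee_pos: [610.9, 6.9, 179.7]
orientation: [1.944, 2.46, 0.008]
ft_force: [0.3, -0.6, -0.1]
width: 0.6
grasp_force: 0.0
red y [-85.8  -7.5] x [-15.2  16. ] top 90.5
-90 181 x [-13.6  13.9] top 88.0
-82 295 x [-13.5  13.9] top 88.2
-74 311 x [-13.3  13.7] top 88.8
-66 318 x [-13.1  13.5] top 89.2
-58 327 x [-13.9  13.3] top 89.7
-50 355 x [-13.8  13.2] top 90.0
-42 353 x [-13.6  13.9] top 90.4
-34 363 x [-13.5  13.8] top 90.5
-26 379 x [-13.4  13.6] top 90.9
-18 381 x [-13.2  13.5] top 91.2
-10 471 x [-13.5  13.6] top 97.5
-2 202 x [-13.7  13.6] top 105.0
shank tip y -0.1
lug [array([576.3, 151.9]), array([59.5,  9.5]), np.float32(13.4), np.float64(104.6)]
changed px top at bottle/jar/blue pin [np.float64(2.8), np.float64(2.8), np.float64(2.8)]
```

View pics/fin.png

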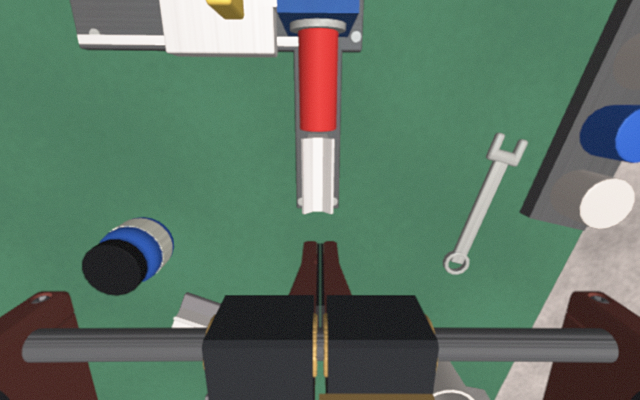

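The pin is home: its collar sits against the near lug at (318,25) and the handle is clear of the rail, with a tilt of about 2.7°. The jar, blue pin and bottle are unmoved, and the gripper touches nothing.

```bash
python3 -c "
from workcell import *
print(close_job())"
```

```text
the job is handed in; nothing more can be done
None
```

I handed the job in at about 29 s: the shuttle is between the lugs, and the red pin is pushed through both lugs and the brass eye until it stopped hard, collar about 1 mm or less from the near lug by camera. It tilts about 2.7° (limit 4°), the blue pin, bottle and jar look unmoved, and nothing is being touched; the hand-in returned no verdict.

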